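Weigh the screw cases, pile the full ones, tray the empties

TASK

The closed screw cases on the right of the bench look alike, but some are full and some are empty: lay each one by itself on the balance pan, let go and see whether the pan goes down (full) or stays up (empty), and take it off again. Pile the full cases squarely one on top of another in the middle of the low wooden board, lengthwise along it with their edges in line, and put the empty ones in the green tray. Leave the other things on the bench where they are.

Things in the scene. Friction and masses are not known exactly. Their poses are not given: they have to be found in the camera images.
- case_a_mid (a point): centre of a closed grey plastic screw case, flat and rigid, 130 mm (its x) by 90 mm (its y) by 26 mm high (its z), with a finger notch 50 mm long and 13 mm deep in the middle of each long side, so that it is 64 mm wide across the notches, lying flat on the bench at the right; the point is half-way up, 13 mm above its underside. Either large face may lie upwards at the end. All the cases look alike; a full one weighs about 0.5 kg, an empty one about 0.15 kg. May be absent.
- case_b_mid (a point): centre of a closed grey plastic screw case, flat and rigid, 130 mm (its x) by 90 mm (its y) by 26 mm high (its z), with a finger notch 50 mm long and 13 mm deep in the middle of each long side, so that it is 64 mm wide across the notches, lying flat on the bench at the right; the point is half-way up, 13 mm above its underside. Either large face may lie upwards at the end. All the cases look alike; a full one weighs about 0.5 kg, an empty one about 0.15 kg. May be absent.
- case_c_mid (a point): centre of a closed grey plastic screw case, flat and rigid, 130 mm (its x) by 90 mm (its y) by 26 mm high (its z), with a finger notch 50 mm long and 13 mm deep in the middle of each long side, so that it is 64 mm wide across the notches, lying flat on the bench at the right; the point is half-way up, 13 mm above its underside. Either large face may lie upwards at the end. All the cases look alike; a full one weighs about 0.5 kg, an empty one about 0.15 kg. May be absent.
- case_d_mid (a point): centre of a closed grey plastic screw case, flat and rigid, 130 mm (its x) by 90 mm (its y) by 26 mm high (its z), with a finger notch 50 mm long and 13 mm deep in the middle of each long side, so that it is 64 mm wide across the notches, lying flat on the bench at the right; the point is half-way up, 13 mm above its underside. Either large face may lie upwards at the end. All the cases look alike; a full one weighs about 0.5 kg, an empty one about 0.15 kg. May be absent.
- case_e_mid (a point): centre of a closed grey plastic screw case, flat and rigid, 130 mm (its x) by 90 mm (its y) by 26 mm high (its z), with a finger notch 50 mm long and 13 mm deep in the middle of each long side, so that it is 64 mm wide across the notches, lying flat on the bench at the right; the point is half-way up, 13 mm above its underside. Either large face may lie upwards at the end. All the cases look alike; a full one weighs about 0.5 kg, an empty one about 0.15 kg. May be absent.
- pan_top (a point): centre of the upper face of the balance pan, a flat steel plate without a rim, 150 mm (its x, along the beam) by 90 mm (its y) by 4 mm, which stays level and rises and sinks with the beam: its upper face is about 113 mm above the bench when up (pan empty) and about 75 mm when down; it sits on the robot's side of the balance, 150 mm from the pivot
- beam (a joint): tilt of the balance beam in rad: about -0.13 (on its stop) when the pan is up, as with an empty pan or a load lighter than the fixed counterweight (0.3 kg on the pan balances it), and about +0.13 (on the other stop) when a heavier load has taken the pan down. It swings freely and takes about half a second. A round dark cast counterweight, 62 mm across, stands on the beam's far end
- board_top (a point): centre of the upper face of the low dark wooden board on which the full cases are piled: 150 mm (its x) by 104 mm (its y), 12 mm high, fixed to the bench, left of the balance
- tray_in (a point): centre of the inner floor (5 mm above the bench) of the fixed open green tray on the left, 300 mm (its x) by 180 mm (its y) outside and 45 mm high, walls 5 mm
- tape_roll: small roll of paper tape, 48 mm across, 20 mm high, lying beside the cases; a bystander; origin at its underside
- tape_measure: yellow tape measure, 65 x 40 x 60 mm; a bystander; origin at its underside
- screwdriver: screwdriver lying on the bench, 160 mm long; a bystander; origin at its underside
- hammer: hammer lying on the bench; a bystander; origin at its underside
- spray_can: spray can standing upright, 64 mm across, 190 mm high; a bystander; origin at its underside
- screw_jar: glass jar, 60 mm across, 75 mm high; a bystander; origin at its underside
- cartridge: white glue cartridge lying on its side, 210 mm long, 48 mm across; a bystander; origin at its underside
There are look-alikes about, which are no part of the job. What is shaped like the part that bears case_c_mid but orange is not meant. What is shaped like the part that bears case_a_mid but pink is not meant.

How it is judged:
By the outcome, as a careful person would: the job done as asked, in the order asked, and still so for the second after the job is handed in, with the robot touching nothing.
Of case_a, case_b, case_c, case_d, case_e only 4 to 5 are there at a start; the rules pass over those that are not, and their reading is None.
At some moment in a run one of case_a, case_b, case_c, case_d, case_e may be knocked a few centimetres aside while the robot is not near it.
It also fails if it takes over 210 s, if anything falls off the work surface, if the arm or the gripper's body presses on something with over 40 N, if the wrist force passes 120 N, or if a joint passes its speed limit or range.

ROBOT

A 6-joint arm with a two-finger parallel gripper is mounted at the origin on the work surface. World frame = base frame: x ahead of the robot, y to its left, z up, the work surface at z = 0. Lengths are in m, angles in rad, forces in N, time in s.
With the tool pointing down it reaches from about 0.325 to 0.85 m from the base axis. Payload 4.4 kg.
Tool frame: the origin (TCP) lies at the very end of the fingers, on their centre line; the grasp point (between the pads) lies 19 mm behind it; z points along the fingers, y is the line along which they close (so a half turn about z gives the same grasp; the last joint's range is limited). The gripper opens to 94 mm and grips with 3 to 60 N. Pads are 16 mm wide; open, the fingers measure 119 mm over their backs; the gripper's body (75 mm by 177 mm) begins 78 mm behind the grasp point.
Start: joints at [-1.496, 0.207, 1.542, -0, 1.393, -0.15], TCP at [0.128, -0.561, 0.205] pointing down, gripper open.
Joint ranges: [-2.73, 2.73], [-0.86, 2.22], [0.23, 2.46], [-1.11, 4.25], [0.08, 2.63], [-2.82, 2.82]. Speed limits (rad/s): [2.79, 2.79, 3.14, 3.14, 3.14, 3.14].

INTERFACE

Orientations are given as a rotation vector (axis times angle).
In Python, from cell import r, capture, camera_info, spotter gives the robot as it stands.
- The arm moves only by the tool play_rows, never from a script. Its argument "series" is a list of rows, each a list of 7 numbers: the turn, a rotation vector about the tool's x, y, z in rad, then the shift along the tool's x, y, z in cm, then the opening, from 0 (shut) to 1 (fully open). In form: [[wx, wy, wz, tx, ty, tz, claw], ...]. A call has 1 to 20 rows; each row is the pose to reach, as a shift and turn from the pose commanded when the call began, along the tool's axes at that moment; what a row does not reach only later rows make up. A row lasts 1/8 s, in which the tool goes at most 62.5 mm and 10.7 degrees, less where a joint would pass 70% of its speed; a pose out of reach is approached as far as the arm can. A call with a gripper value outside its range is refused whole. The fingers move at their own pace and stop on an object; "grip_force" is the grip in N (left out, the last holds). Time passes only in rows, so rows that repeat a pose let the fingers close. It gives the time, the measured TCP pose, the force, the opening and the grip force at its end, in the units of the state.
- r.sense(): the state, without advancing time (a new reading comes with each control period).
- capture(name): name is "side" or "top" or "wrist"; returns (picture, depth): 420x560x3 uint8, red, green, blue; 420x560 float32, m along the optical axis (not along the pixel's ray), 0 where there is no reading.
- camera_info(name): a dict with "K" (3x3 intrinsics, pixels), "xyz" and "rotation" of the camera in the world; the wrist camera has in their place "T_tool_cam" (4x4, takes a point from camera to tool coordinates, whose origin is the TCP and whose axes are the flange's). Camera axes: x right, y up, looking along -z (the intrinsics and any distortion apply to the point x, -y, -z); pixel columns grow to the right and rows downward; lengths in m; the calibration is good to about 2 mm. The wrist camera is an equidistant fisheye: a pixel r from the principal point sees the ray r / f radians off the axis. A picture is of the moment at which its call begins: read the wrist's pose just before it. camera_info takes no time and is no camera call.
- r.sign_off(): hands the job in; it is judged then, once.
Trained networks look in the newest picture that a camera, given by its name, has taken for a name from the list of things; names that differ only in an ending like _2 or _b are one class to them, and where a whole thing is asked for, a point or a joint stands for the part that bears it (a point fixed in the world has none). Each returns a list of dicts, best first, with "p" (0 to 1); they miss things now and then, are a little off and sometimes report something else, mostly with a low value. They report only what shows in the picture. A call takes as long as a camera call. They do not tell look-alikes from the thing itself.
- spotter.cut_out(camera, query): "pixels" (420x560 bool, what is visible of it) and "bbox" ([left, top, right, bottom] in pixels, round what is visible of it).
- spotter.landmark_of(camera, query): "at" ([row, column] in pixels: a listed point, or the origin of a listed thing).
The state is a dict: "time": time; "joint_pos": joint angles; "qd": joint speeds; "joint_torque": joint torques, N m; "tcp_pos": TCP position; "tcp_rot": TCP orientation; "contact_force": force on the tool from outside, world axes, zero at the start; "moment": the same for the moment, N m; "grip_width": finger opening in m; "grip_force": force on a finger pad.
Only numpy, scipy, OpenCV 4.12 (cv2) and the standard library are available. Lean on these libraries where they do the work, as an engineer would, in place of code of your own. Each camera call takes 0.05 s, during which the arm holds its last target. There are 200 camera calls.

## Working session

There is one attempt and no reset: what is moved stays moved. The work goes in short steps, Python scripts to look and compute and a tool call to move; the robot and the scene stay as the last step left them, time stands still between calls to the robot, and variables do not carry over. Pictures are saved under pics/ and viewed, at most 14 in all, crops included, and the job is handed in when it is done.

Besides the shell and the picture viewer there is one more tool, called after "Request:" as name(argument=value, ...), one argument or row to a line, values as JSON. play_rows: Moves the arm, as the interface text tells. Its arguments: {"type":"object","properties":{"series":{"type":"array","items":{"type":"array","items":{"type":"number"}}},"grip_force":{"type":"number"}},"required":["series"]}

```bash
ls; mkdir -p pics; cat > h.py <<'E'
import numpy as np, cv2
from cell import r, capture, camera_info, spotter
from scipy.spatial.transform import Rotation as R
E
python3 - <<'E'
from h import *
s=r.sense(); print({k:np.round(v,3) for k,v in s.items()})
ims=[]
for n in ("top","side","wrist"):
    im,d=capture(n); ims.append(im); cv2.imwrite(f"pics/{n}0.png",im[...,::-1]); np.save(f"pics/{n}0d.npy",d)
    c=camera_info(n); print(n,{k:np.round(v,3).tolist() for k,v in c.items() if not isinstance(v,str)})
E
```

```text
pics
{'time': np.float64(0.0), 'joint_pos': array([-1.496,  0.207,  1.543,  0.   ,  1.393, -0.151]), 'qd': array([-0.   , -0.001, -0.002,  0.001, -0.001, -0.002]), 'joint_torque': array([ 2.0000e-03, -3.7088e+01, -2.8142e+01,  7.0000e-02,  3.6000e-02,
       -0.0000e+00]), 'tcp_pos': array([ 0.128, -0.56 ,  0.204]), 'tcp_rot': array([-3.12 , -0.352, -0.   ]), 'contact_force': array([ 0.177, -0.503, -0.141]), 'moment': array([0.042, 0.081, 0.006]), 'grip_force': np.float64(0.0), 'grip_width': np.float64(0.094)}
top {'K': [[409.586, 0.0, 277.166], [0.0, 409.586, 208.153], [0.0, 0.0, 1.0]], 'xyz': [0.316, -0.13, 1.216], 'rotation': [0.127, -0.109, -1.579]}
side {'K': [[509.755, 0.0, 271.002], [0.0, 509.755, 219.025], [0.0, 0.0, 1.0]], 'xyz': [-0.231, 0.842, 1.252], 'rotation': [0.334, -0.98, -2.314]}
wrist {'K': [[325.192, 0.0, 279.717], [0.0, 325.192, 209.301], [0.0, 0.0, 1.0]], 'T_tool_cam': [[-0.001, 0.966, 0.259, 0.074], [1.0, 0.0, 0.001, 0.0], [0.001, 0.259, -0.966, -0.18], [0.0, 0.0, 0.0, 1.0]]}
```

View pics/top0.png

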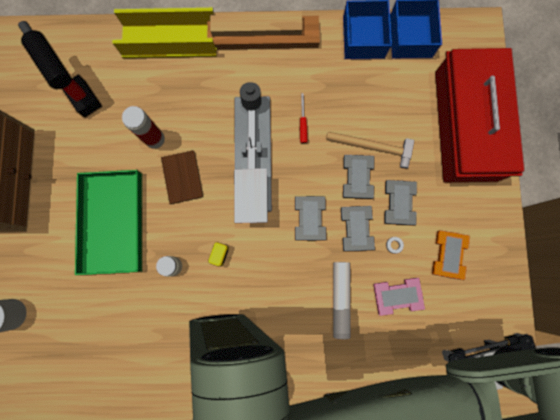

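View pics/side0.png

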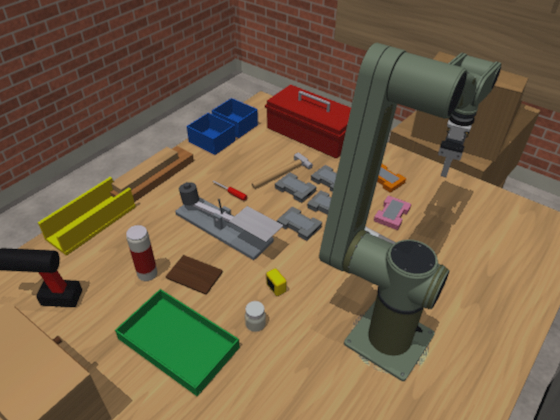

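The top view shows four grey cases at px (311,218), (359,177), (401,202) and (357,228). The pink one at (399,296) and the orange one at (451,254) are look-alikes. The balance pan is at (252,195), the board at (183,177) and the tray at (109,222).

```bash
cat >> h.py <<'E'
def ray(n,u,v,s=None):
    "origin, direction (depth 1 along axis) in world for pixels u(col), v(row)"
    c=camera_info(n); K=np.array(c["K"]); u=np.asarray(u,float); v=np.asarray(v,float)
    x=(u-K[0,2])/K[0,0]; y=(v-K[1,2])/K[1,1]
    if n=="wrist":
        th=np.hypot(x,y); k=np.where(th>1e-9,np.tan(th)/np.maximum(th,1e-9),1); x=x*k;y=y*k
        T=np.array(c["T_tool_cam"]); s=s or r.sense(); Rt=R.from_rotvec(s["tcp_rot"]).as_matrix()
        Rw=Rt@T[:3,:3]; o=Rt@T[:3,3]+s["tcp_pos"]
    else:
        Rw=R.from_rotvec(c["rotation"]).as_matrix(); o=np.array(c["xyz"])
    return o, np.stack([x,-y,-np.ones_like(x)],-1)@Rw.T
def at_z(n,u,v,z,s=None):
    o,d=ray(n,u,v,s); return o+d*((z-o[2])/d[...,2])[...,None]
def at_d(n,u,v,dep,s=None):
    o,d=ray(n,u,v,s); return o+d*np.asarray(dep)[...,None]
def tri(a,b):
    (o1,d1),(o2,d2)=a,b
    t=np.linalg.lstsq(np.stack([d1,-d2],1),o2-o1,rcond=None)[0]
    p,q=o1+d1*t[0],o2+d2*t[1]; return (p+q)/2,np.linalg.norm(p-q)
def rect(n,m,z,s=None):
    "min-area rectangle in the plane z of a mask's pixels: centre, long, short, yaw of long side (deg)"
    v,u=np.nonzero(m); P=at_z(n,u,v,z,s)[:,:2]
    (c,(w,h),a)=cv2.minAreaRect((P*1000).astype(np.float32))
    if w<h: w,h,a=h,w,a+90
    return np.round(c,1),round(w),round(h),round((a+90)%180-90,1)
E
python3 - <<'E'
from h import *
D={}
for n in ("top","side"):
    im,D[n]=capture(n)
    for q in ("case_a_mid","pan_top","board_top","tray_in","beam"):
        L=spotter.landmark_of(n,q) if q!="beam" else []
        C=spotter.cut_out(n,q) if q not in("board_top","tray_in") else []
        for l in L:
            if l["p"]<.2: continue
            v,u=l["at"]; P=at_d(n,u,v,D[n][int(round(v)),int(round(u))]); print(n,q,"lm",round(l["p"],2),np.round([u,v],1),np.round(P,4))
        for c in C:
            if c["p"]<.2: continue
            m=c["pixels"]; v,u=np.nonzero(m); P=at_d(n,u,v,D[n][v,u]); z=np.percentile(P[:,2],[5,50,90])
            print(n,q,"cut",round(c["p"],2),c["bbox"],np.round(z,4),rect(n,m,z[1]), im[m].mean(0).round())
E
```

```text
top case_a_mid lm 0.6 [399.6 295.8] [ 0.2402 -0.4612  0.0292]
top case_a_mid lm 0.57 [359.3 175.5] [ 0.5906 -0.3622  0.0268]
top case_a_mid cut 0.91 [344.9, 154.0, 370.7, 200.5] [0.019  0.0256 0.0286] (array([ 587.4, -359.7]), 134, 92, -2.6) [119. 120. 116.]
top case_a_mid cut 0.55 [371.3, 280.2, 424.1, 320.2] [0.0193 0.0253 0.0284] (array([ 238.4, -460. ]), 133, 91, -82.6) [158. 125. 138.]
top case_a_mid cut 0.37 [75.0, 172.3, 144.6, 277.9] [0.0013 0.0061 0.0401] (array([465.6, 386.8]), 310, 201, 2.4) [ 46. 133.  64.]
top pan_top lm 0.56 [250.8 196.9] [ 0.5146 -0.0466  0.114 ]
top board_top lm 0.88 [179.6 176.4] [0.5995 0.1769 0.0084]
top tray_in lm 0.68 [111.  225.7] [0.4524 0.3797 0.0046]
top beam cut 0.77 [233.4, 79.4, 267.5, 222.9] [0.0551 0.1117 0.1156] (array([647.2, -46.3]), 404, 88, 0.3) [155. 156. 156.]
top beam cut 0.65 [326.8, 131.9, 415.7, 170.5] [0.0004 0.0225 0.027 ] (array([ 700.9, -406.2]), 260, 98, 66.4) [157. 131.  98.]
side case_a_mid lm 0.94 [389.7 211. ] [ 0.2406 -0.4484  0.0236]
side case_a_mid lm 0.79 [296.  187.4] [ 0.5788 -0.354   0.0187]
side case_a_mid cut 0.94 [372.4, 195.5, 410.3, 231.2] [0.0015 0.0234 0.0281] (array([ 228.5, -449.6]), 160, 94, -82.9) [140. 102. 115.]
side case_a_mid cut 0.65 [310.7, 167.2, 335.9, 189.0] [0.0029 0.0226 0.0277] (array([ 516.3, -473.7]), 114, 105, -89.0) [96. 97. 96.]
side case_a_mid cut 0.64 [275.5, 170.2, 316.5, 204.3] [0.005  0.0221 0.0274] (array([ 578.9, -349.9]), 144, 107, -3.1) [94. 95. 95.]
side pan_top lm 0.81 [256.  222.4] [ 0.5162 -0.0439  0.1147]
side pan_top cut 0.96 [232.9, 206.3, 281.0, 243.6] [0.107  0.1116 0.115 ] (array([513.6, -43.6]), 152, 92, -0.3) [152. 148. 152.]
side board_top lm 0.87 [194.3 268.9] [0.6028 0.1622 0.0161]
side board_top lm 0.41 [258.2 323.1] [0.3024 0.2122 0.0459]
side tray_in lm 0.8 [175.1 337.9] [ 4.780e-01  3.721e-01 -2.000e-04]
```

```bash
cat >> h.py <<'E'
def world(n,d,s=None):
    v,u=np.mgrid[:420,:560]; return at_d(n,u,v,d,s)
def cases(n,s=None,zr=(.017,.036),show=True):
    im,d=capture(n); W=world(n,d,s); hsv=cv2.cvtColor(im,cv2.COLOR_RGB2HSV)
    m=(W[...,2]>zr[0])&(W[...,2]<zr[1])&(hsv[...,1]<40)&(d>0)
    m=cv2.morphologyEx(m.astype(np.uint8),cv2.MORPH_OPEN,np.ones((3,3)))
    k,lab,st,ce=cv2.connectedComponentsWithStats(m)
    for i in range(1,k):
        if st[i,4]<150: continue
        mm=lab==i; z=np.median(W[mm][:,2])
        print(n,ce[i].round(),st[i,4],"z %.4f"%z,rect(n,mm,z,s))
    return im,d,W
E
python3 - <<'E'
from h import *
im,d,W=cases("top")
im2,d2,W2=cases("side")
# board, pan, tray
hsv=cv2.cvtColor(im,cv2.COLOR_RGB2HSV)
print("board px",im[177,183],hsv[177,183], "bench",hsv[250,180])
b=cv2.floodFill(im.copy(),None,(183,177),(255,0,255),(12,)*3,(12,)*3,cv2.FLOODFILL_FIXED_RANGE)[1]
m=(b==(255,0,255)).all(-1); print("board",m.sum(),np.median(W[m][:,2]),rect("top",m,np.median(W[m][:,2])))
m=(hsv[...,0]>40)&(hsv[...,0]<90)&(hsv[...,1]>100); m[:,200:]=0; print("tray",rect("top",m&(W[...,2]>.035),.045))
m=(W[...,2]>.105)&(W[...,2]<.125)&(hsv[...,1]<40); m[:,:225]=0;m[:,280:]=0;m[:165]=0;m[230:]=0
print("pan",m.sum(),np.median(W[m][:,2]),rect("top",m,np.median(W[m][:,2])))
b=cv2.floodFill(im2.copy(),None,(194,274),(255,0,255),(14,)*3,(14,)*3,cv2.FLOODFILL_FIXED_RANGE)[1]
m=(b==(255,0,255)).all(-1); print("board side",m.sum(),np.median(W2[m][:,2]),rect("side",m,.012))
for n,w in(("top",W),("side",W2)):
    P=w.reshape(-1,3); k=(abs(P[:,0]-.55)<.2)&(abs(P[:,1]+.0465)<.06)
    for x in np.arange(.42,.8,.03):
        q=P[k&(abs(P[:,0]-x)<.015)]
        if len(q): print(n,round(x,2),np.round(q[:,2].max(),3),end="; ")
E
```

```text
top [262. 120.] 245 z 0.0200 (array([766.8, -74.1]), 70, 43, -0.2)
top [240. 150.] 268 z 0.0200 (array([674.7, -10. ]), 109, 37, 0.0)
top [263. 154.] 270 z 0.0199 (array([671. , -76.1]), 104, 45, 1.9)
top [407. 152.] 215 z 0.0249 (array([ 657.8, -507.9]), 88, 25, -12.3)
top [358. 176.] 1108 z 0.0256 (array([ 589.1, -358.9]), 129, 87, -3.6)
top [400. 202.] 1142 z 0.0256 (array([ 509.3, -478.5]), 128, 87, -3.5)
top [310. 218.] 1125 z 0.0257 (array([ 466.1, -213.1]), 125, 86, 0.2)
top [357. 228.] 1152 z 0.0256 (array([ 433.9, -350.5]), 127, 87, 0.5)
top [452. 254.] 476 z 0.0257 (array([ 355.5, -618.7]), 96, 41, -10.3)
top [399. 296.] 538 z 0.0260 (array([ 238.8, -461.5]), 99, 43, -82.2)
side [326. 176.] 278 z 0.0237 (array([ 518. , -478.6]), 101, 94, -1.5)
side [296. 186.] 476 z 0.0240 (array([ 582.4, -356.4]), 133, 91, -3.9)
side [321. 201.] 282 z 0.0246 (array([ 461.8, -348.1]), 91, 76, -74.5)
side [393. 209.] 220 z 0.0253 (array([ 235.6, -461.5]), 97, 42, -83.8)
side [300. 222.] 611 z 0.0240 (array([ 459.2, -208.5]), 133, 95, -0.5)
board px [82 50 28] [ 12 168  82] bench [ 17 128 173]
board 1567 0.011980491020214812 (array([597.2, 169.3]), 146, 101, 11.7)
tray (array([689.2, 428.7]), 790, 230, 13.1)
pan 1727 0.11319066195363336 (array([519.5, -47. ]), 149, 88, 0.3)
board side 1170 0.010103199185635625 (array([592.3, 175.3]), 148, 105, 11.7)
top 0.42 0.006; top 0.45 0.118; top 0.48 0.119; top 0.51 0.118; top 0.54 0.119; top 0.57 0.119; top 0.6 0.118; top 0.63 0.079; top 0.66 0.131; top 0.69 0.128; top 0.72 0.065; top 0.75 0.061; side 0.42 0.009; side 0.45 0.119; side 0.48 0.12; side 0.51 0.119; side 0.54 0.119; side 0.57 0.12; side 0.6 0.116; side 0.63 0.074; side 0.66 0.128; side 0.69 0.128; side 0.72 0.065; side 0.75 0.058;
```

Request:
play_rows(
  series=[
    [0,0,0.2248,41.4,-14.1,-9.6,1],
    [0,0,0.2248,41.4,-14.1,-9.6,1],
    [0,0,0.2248,41.4,-14.1,-9.6,1],
    [0,0,0.2248,41.4,-14.1,-9.6,1],
    [0,0,0.2248,41.4,-14.1,-9.6,1],
    [0,0,0.2248,41.4,-14.1,-9.6,1],
    [0,0,0.2248,41.4,-14.1,-9.6,1],
    [0,0,0.2248,41.4,-14.1,-9.6,1],
    [0,0,0.2248,41.4,-14.1,-9.6,1],
    [0,0,0.2248,41.4,-14.1,-9.6,1],
    [0,0,0.2248,41.4,-14.1,-9.6,1],
    [0,0,0.2248,41.4,-14.1,-9.6,1],
  ],
)

```text
time: 2.55
tcp_pos: [0.4994, -0.3316, 0.3013]
tcp_rot: [-3.141, 0.003, 0.001]
contact_force: [1.1, -0.8, 0.6]
grip_width: 0.0937
grip_force: 0.0
```

```bash
python3 - <<'E'
from h import *
s=r.sense(); print(s["time"],np.round(s["tcp_pos"],4),np.round(s["tcp_rot"],4),np.round(s["joint_pos"],2))
im,d,W=cases("wrist",s); cv2.imwrite("pics/w1.png",im[...,::-1])
for q in ("case_a_mid",):
    for c in spotter.cut_out("wrist",q): print(round(c["p"],2),np.round(c["bbox"]),rect("wrist",c["pixels"],.026,s))
cases("top")
E
```

```text
2.55 [ 0.4994 -0.3316  0.3013] [-3.1414e+00  3.0000e-03  6.0000e-04] [-0.73  0.2   1.35 -0.    1.59  0.84]
wrist [76. 28.] 464 z 0.0212 (array([751.9,  -2. ]), 115, 20, -0.7)
wrist [110.  96.] 6396 z 0.0213 (array([643.8, -65.2]), 306, 75, 0.2)
wrist [401.  70.] 899 z 0.0265 (array([ 658.8, -508.1]), 88, 27, -13.5)
wrist [301. 113.] 4931 z 0.0274 (array([ 590., -362.]), 128, 87, -3.1)
wrist [381. 169.] 4194 z 0.0274 (array([ 510.6, -481.3]), 127, 88, -4.0)
wrist [201. 197.] 4231 z 0.0275 (array([ 467.3, -215.8]), 128, 87, -0.6)
wrist [294. 217.] 4327 z 0.0276 (array([ 436.4, -352.1]), 129, 86, 1.5)
wrist [354. 247.] 202 z 0.0210 (array([ 390.4, -448.2]), 46, 24, -20.9)
wrist [450. 261.] 910 z 0.0277 (array([ 354.3, -619.5]), 97, 41, -11.7)
0.97 [320. 296. 378. 351.] (array([ 245.3, -449.8]), 104, 102, -82.1)
0.6 [266.  66. 335. 162.] (array([ 590. , -361.5]), 131, 90, -3.4)
0.57 [345. 233. 376. 264.] (array([ 394.7, -447.5]), 48, 32, -30.2)
0.48 [ 39. 116. 102. 231.] (array([508.1,  21.5]), 187, 117, 0.4)
top [240. 116.] 238 z 0.0203 (array([787.1,  -9.8]), 90, 37, 0.3)
top [263. 118.] 324 z 0.0204 (array([779.5, -74.1]), 96, 43, -0.5)
top [263. 140.] 152 z 0.0200 (array([702.7, -74.5]), 51, 43, 9.5)
top [240. 156.] 198 z 0.0201 (array([660.5, -10.1]), 81, 36, 0.3)
top [395. 201.] 283 z 0.0253 (array([ 503.8, -466.2]), 87, 51, -11.3)
top [304. 207.] 353 z 0.0258 (array([ 488.1, -200.8]), 80, 62, -0.7)
top [452. 254.] 476 z 0.0258 (array([ 355.5, -618.7]), 96, 41, -10.3)
top [399. 296.] 533 z 0.0259 (array([ 238.7, -461.6]), 98, 43, -82.6)
```

View pics/w1.png

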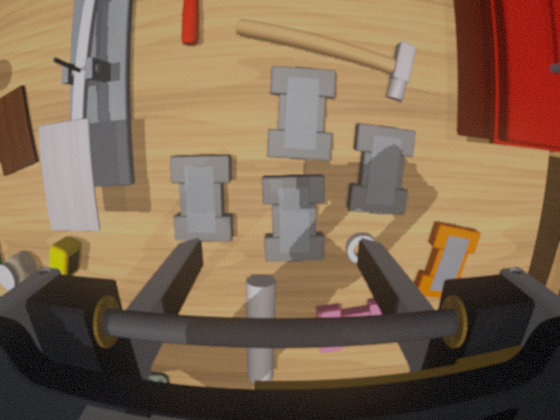

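The wrist view confirms it. The grey cases are at px (301,113), (381,169), (201,197) and (294,217). Orange (450,261) and pink (350,325) are the look-alikes, so I'll leave them. I'm taking the (201,197) case first.

Request:
play_rows(
  series=[
    [0,0,0,-3.3,-11.5,10,1],
    [0,0,0,-3.3,-11.5,16,1],
    [0,0,0,-3.3,-11.5,21,1],
    [0,0,0,-3.3,-11.5,25,1],
    [0,0,0,-3.3,-11.5,27.5,1],
    [0,0,0,-3.3,-11.5,29,1],
    [0,0,0,-3.3,-11.5,29.6,1],
    [0,0,0,-3.3,-11.5,29.6,1],
    [0,0,0,-3.3,-11.5,29.6,0.5],
    [0,0,0,-3.3,-11.5,29.6,0.3],
    [0,0,0,-3.3,-11.5,29.6,0.3],
    [0,0,0,-3.3,-11.5,29.6,0.3],
    [0,0,0,-3.3,-11.5,29.6,0.3],
  ],
  grip_force=30,
)

```text
time: 4.32
tcp_pos: [0.4677, -0.2147, 0.0061]
tcp_rot: [-3.139, 0.002, -0.001]
contact_force: [1.5, 3.0, 6.2]
grip_width: 0.0639
grip_force: 30.0
```

Request:
play_rows(
  series=[
    [0,0,0,0,0,-4,0.3],
    [0,0,0,0,0,-9,0.3],
    [0,0,0,0,0,-15,0.3],
    [0,0,0,1,-4,-19.5,0.3],
    [0,0,0,2.5,-9,-19.5,0.3],
    [0,0,0,4,-13,-19.5,0.3],
    [0,0,0,5.1,-16,-19,0.3],
    [0,0,0,5.1,-16.9,-17,0.3],
    [0,0,0,5.1,-16.9,-15,0.3],
    [0,0,0,5.1,-16.9,-13,0.3],
    [0,0,0,5.1,-16.9,-12,0.3],
    [0,0,0,5.1,-16.9,-11.7,0.3],
    [0,0,0,5.1,-16.9,-11.7,0.3],
    [0,0,0,5.1,-16.9,-11.7,0.3],
  ],
)

```text
time: 6.08
tcp_pos: [0.519, -0.0471, 0.1233]
tcp_rot: [3.141, -0.0, 0.003]
contact_force: [-0.2, -0.5, -5.4]
grip_width: 0.0636
grip_force: 30.0
```

```bash
python3 - <<'E'
from h import *
im,d=capture("side"); cv2.imwrite("pics/s2.png",cv2.resize(im[150:290,180:380],(800,560),interpolation=cv2.INTER_CUBIC)[...,::-1])
E
```

```text
(no output)
```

View pics/s2.png

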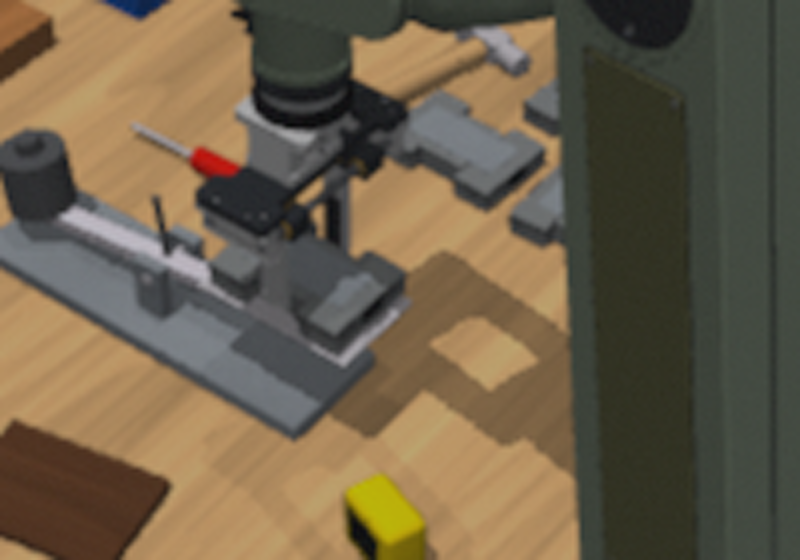

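The case is centred just above the pan. I'll lower it the last few mm, let go and rise.

Request:
play_rows(
  series=[
    [0,0,0,0,0,0.2,0.3],
    [0,0,0,0,0,0.35,0.3],
    [0,0,0,0,0,0.35,0.3],
    [0,0,0,0,0,0.35,0.85],
    [0,0,0,0,0,0.35,0.85],
    [0,0,0,0,0,0.35,0.85],
    [0,0,0,0,0,-4,0.85],
    [0,0,0,0,0,-9,0.85],
    [0,0,0,0,0,-14,0.85],
    [0,0,0,0,0,-14,0.85],
    [0,0,0,0,0,-14,0.85],
    [0,0,0,0,0,-14,0.85],
  ],
)

```text
time: 7.62
tcp_pos: [0.5171, -0.0465, 0.2603]
tcp_rot: [-3.141, 0.0, 0.006]
contact_force: [0.9, 0.1, -0.1]
grip_width: 0.0803
grip_force: 0.0
```

```bash
cat >> h.py <<'E'
def onpan(s,zr):
    im,d=capture("wrist"); W=world("wrist",d,s); hsv=cv2.cvtColor(im,cv2.COLOR_RGB2HSV)
    near=(abs(W[...,0]-.519)<.1)&(abs(W[...,1]+.047)<.075)&(d>0)
    z=W[near][:,2]; h,e=np.histogram(z,np.arange(0,.2,.005)); print({round(float(a),3):int(b) for a,b in zip(e,h) if b>150})
    return im,d,W,near
def top_of(W,near,lo,hi,s,n="wrist"):
    m=near&(W[...,2]>lo)&(W[...,2]<hi); m=cv2.morphologyEx(m.astype(np.uint8),cv2.MORPH_OPEN,np.ones((3,3)))
    k,lab,st,_=cv2.connectedComponentsWithStats(m); i=1+st[1:,4].argmax(); mm=lab==i; z=np.median(W[mm][:,2])
    print("top z %.4f"%z,st[i,4],rect(n,mm,z,s))
E
python3 - <<'E'
from h import *
s=r.sense(); print(s["time"],np.round(s["tcp_pos"],4),np.round(s["tcp_rot"],4),s["contact_force"].round(1))
im,d,W,near=onpan(s,None)
cv2.imwrite("pics/w3.png",im[...,::-1])
top_of(W,near,.09,.11,s);top_of(W,near,.13,.15,s)
E
```

```text
7.625 [ 0.5171 -0.0465  0.2603] [-3.1406  0.      0.0061] [ 0.9  0.1 -0.1]
{0.0: 3310, 0.015: 212, 0.02: 1217, 0.055: 174, 0.06: 188, 0.07: 313, 0.075: 1305, 0.095: 311, 0.1: 8392}
top z 0.1020 8721 (array([518.1, -47.2]), 131, 90, -0.5)Traceback (most recent call last):
  File "<stdin>", line 5, in <module>
  File "h.py", line 48, in top_of
    k,lab,st,_=cv2.connectedComponentsWithStats(m); i=1+st[1:,4].argmax(); mm=lab==i; z=np.median(W[mm][:,2])
                                                        ~~~~~~~~~~~~~~~^^
ValueError: attempt to get argmax of an empty sequence
```

View pics/w3.png

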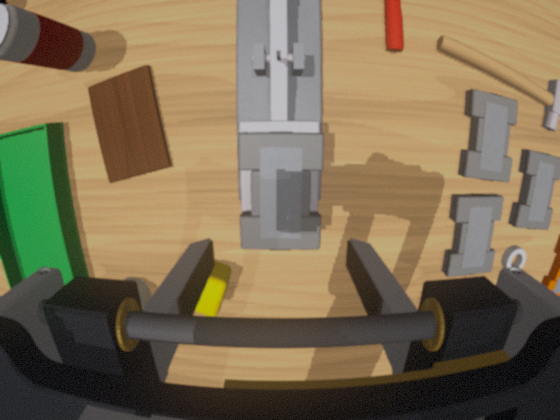

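Pan is down (case top 0.102), so this case is full. I'll measure the board from this view.

```bash
cat >> h.py <<'E'
def board(s,im,seed):
    b=cv2.floodFill(np.ascontiguousarray(im.copy()),None,seed,(255,0,255),(4,)*3,(4,)*3,0)[1]
    m=(b==(255,0,255)).all(-1).astype(np.uint8); m=cv2.morphologyEx(cv2.morphologyEx(m,cv2.MORPH_CLOSE,np.ones((7,7))),cv2.MORPH_OPEN,np.ones((5,5)))
    print("board",m.sum(),rect("wrist",m>0,.012,s)); return m
E
python3 - <<'E'
from h import *
s=r.sense(); im=cv2.imread("pics/w3.png")[...,::-1]
hsv=cv2.cvtColor(np.ascontiguousarray(im),cv2.COLOR_RGB2HSV)
board(s,im,(130,125))
m=(hsv[...,2]<125)&(hsv[...,1]>120)&(hsv[...,0]<25); m=m.astype(np.uint8)
k,lab,st,_=cv2.connectedComponentsWithStats(m); i=lab[125,130]; print(st[i],rect("wrist",lab==i,.012,s))
for n in("top","side"):
    im,d=capture(n)
    for q in ("spray_can","screw_jar"):
        for c in spotter.cut_out(n,q)[:1]:
            v,u=np.nonzero(c["pixels"]);P=at_d(n,u,v,d[v,u]); h=P[P[:,2]>P[:,2].max()-.015]; print(n,q,round(c["p"],2),np.median(h,0).round(3))
    hsv=cv2.cvtColor(im,cv2.COLOR_RGB2HSV);W=world(n,d)
    m=(hsv[...,0]>40)&(hsv[...,0]<90)&(hsv[...,1]>100)&(W[...,2]>.035)&(W[...,2]<.06)&(abs(W[...,0]-.46)<.25)&(W[...,1]>.2); print("tray",rect(n,m,.045))
    hb=(hsv[...,2]<125)&(hsv[...,1]>120)&(hsv[...,0]<25)&(np.hypot(W[...,0]-.597,W[...,1]-.17)<.11)&(W[...,2]>.007); print("board",rect(n,hb,.012))
E
```

```text
board 5036 (array([598.9, 169.8]), 145, 98, 11.5)
[  89   66   83  116 6585] (array([599.3, 167.5]), 148, 106, 11.5)
top spray_can 0.78 [ 0.316 -0.13   1.216]
tray (array([461.3, 374.5]), 299, 184, 2.4)
board (array([593.4, 176.6]), 176, 76, 40.9)
side spray_can 0.85 [-0.231  0.842  1.252]
side screw_jar 0.7 [-0.231  0.842  1.252]
tray (array([454.9, 381.6]), 304, 184, 2.4)
board (array([592.6, 174.1]), 149, 105, 11.7)
```

Request:
play_rows(
  series=[
    [0,0,0,0,0,6,0.85],
    [0,0,0,0,0,12,0.85],
    [0,0,0,0,0,16,0.85],
    [0,0,0,0,0,17.6,0.85],
    [0,0,0,0,0,18.1,0.85],
    [0,0,0,0,0,18.1,0.85],
    [0,0,0,0,0,18.1,0.3],
    [0,0,0,0,0,18.1,0.3],
    [0,0,0,0,0,18.1,0.3],
    [0,0,0,0,0,18.1,0.3],
    [0,0,0,0,0,15,0.3],
    [0,0,0,0,0,10,0.3],
    [0,0,0,0,0,4,0.3],
    [0,0,0,0,0,0,0.3],
    [0,0,0,-1,-4,0,0.3],
    [0,0,0,-3,-10,0,0.3],
    [0,0,0,-5,-15.5,0,0.3],
    [0,0,0,-6.8,-21,0,0.3],
    [0,0,0,-6.8,-21.7,0,0.3],
    [0,0,0,-6.8,-21.7,0,0.3],
  ],
)

```text
time: 10.48
tcp_pos: [0.4494, 0.1702, 0.261]
tcp_rot: [3.14, 0.002, -0.004]
contact_force: [0.3, -0.7, -5.7]
grip_width: 0.0639
grip_force: 30.0
```

```bash
python3 - <<'E'
from h import *
s=r.sense(); print(s["time"],np.round(s["tcp_pos"],4),np.round(s["tcp_rot"],4),s["contact_force"].round(1))
im,d=capture("wrist"); cv2.imwrite("pics/w4.png",im[...,::-1]); np.save("pics/w4d.npy",d); W=world("wrist",d,s)
hsv=cv2.cvtColor(im,cv2.COLOR_RGB2HSV)
m=(np.hypot(W[...,0]-.598,W[...,1]-.17)<.14)&(W[...,2]<.04)&(hsv[...,2]<125)&(hsv[...,1]>120)&(hsv[...,0]<25)
m=cv2.morphologyEx(m.astype(np.uint8),cv2.MORPH_OPEN,np.ones((3,3)))
k,lab,st,ce=cv2.connectedComponentsWithStats(m); i=1+st[1:,4].argmax(); print(st[i],ce[i],rect("wrist",lab==i,.012,s),np.median(W[lab==i],0).round(4))
print("held")
near=(np.hypot(W[...,0]-.45,W[...,1]-.17)<.11); top_of(W,near,.265,.3,s)
m=(W[...,2]>.05)&(W[...,2]<.21)&(d>0)&(np.hypot(W[...,0]-.72,W[...,1]-.27)<.12);P=W[m]; print("can",len(P),P.min(0).round(3),P.max(0).round(3), np.median(P[P[:,2]>.15],0))
E
```

```text
10.475 [0.4494 0.1702 0.261 ] [ 3.1402e+00  2.5000e-03 -3.9000e-03] [ 0.3 -0.7 -5.7]
[ 262   18   41  108 1995] [281.11578947  73.64761905] (array([596.9, 166.6]), 147, 40, 5.4) [0.5871 0.1679 0.0131]
held
top z 0.2801 25832 (array([464.3, 169.8]), 99, 98, 0.0)Traceback (most recent call last):
  File "<stdin>", line 10, in <module>
    return umr_minimum(a, axis, None, out, keepdims, initial, where)
ValueError: zero-size array to reduction operation minimum which has no identity
```

View pics/w4.png

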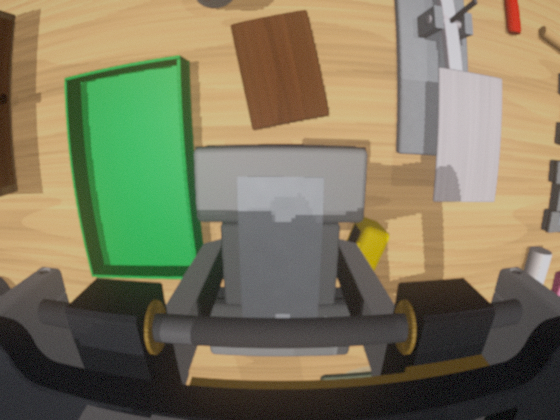

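The board is fully visible, with corners near px (233,25), (307,11), (328,114) and (255,129). The case is held square, and the spray can shows at the top edge (212,0).

```bash
python3 - <<'E'
from h import *
s=r.sense(); im=np.ascontiguousarray(cv2.imread("pics/w4.png")[...,::-1])
hsv=cv2.cvtColor(im,cv2.COLOR_RGB2HSV)
g=cv2.GaussianBlur(im,(3,3),0)[...,0]   # red channel: board dark, bench bright
m=(g<125).astype(np.uint8); m[:,:225]=0;m[:,335:]=0;m[:8]=0;m[136:]=0
m=cv2.morphologyEx(m,cv2.MORPH_CLOSE,np.ones((5,5)))
k,lab,st,ce=cv2.connectedComponentsWithStats(m); i=lab[70,280]; mm=lab==i
print(st[i],rect("wrist",mm,.012,s))
c=np.array([[233,25],[307,11],[328,114],[255,129]],float); P=at_z("wrist",c[:,0],c[:,1],.012,s); print(P.round(4),P.mean(0))
print("can edge",at_z("wrist",212.,6.,.0,s),at_z("wrist",212.,6.,.19,s))
im,d=capture("top"); W=world("top",d); print(im[120:140:6,125:160:8].tolist()); m=(W[...,2]>.17)&(W[...,2]<.21)&(d>0); m[:,180:]=0; print("can top",m.sum(),np.median(W[m],0) if m.any() else 0)
E
```

```text
[ 233   13   94  115 7138] (array([598.9, 168.9]), 146, 99, 12.2)
[[0.6605 0.2303 0.012 ]
 [0.68   0.1326 0.012 ]
 [0.538  0.1054 0.012 ]
 [0.5175 0.2011 0.012 ]] [0.59899868 0.16733484 0.012     ]
can edge [0.69573261 0.26200707 0.        ] [0.62206253 0.22203423 0.19      ]
[[[190, 193, 195], [190, 192, 193], [186, 188, 191], [64, 61, 58], [189, 153, 97]], [[160, 139, 105], [174, 176, 177], [99, 97, 86], [74, 69, 61], [132, 105, 65]], [[190, 149, 97], [99, 79, 67], [73, 70, 63], [53, 6, 2], [51, 6, 6]], [[190, 162, 102], [192, 159, 103], [51, 0, 0], [55, 11, 8], [56, 14, 10]]]
can top 1998 [0.8685735  0.48895788 0.1919858 ]
```

Request:
play_rows(
  series=[
    [0,0,-0.1,5,0.1,0,0.3],
    [0,0,-0.202,10,0.2,0,0.3],
    [0,0,-0.202,14,0.2,2,0.3],
    [0,0,-0.202,14.85,0.2,7,0.3],
    [0,0,-0.202,14.85,0.2,13,0.3],
    [0,0,-0.202,14.85,0.2,18,0.3],
    [0,0,-0.202,14.85,0.2,21.5,0.3],
    [0,0,-0.202,14.85,0.2,23,0.3],
    [0,0,-0.202,14.85,0.2,23.8,0.3],
    [0,0,-0.202,14.85,0.2,24.0,0.3],
    [0,0,-0.202,14.85,0.2,24.0,0.3],
    [0,0,-0.202,14.85,0.2,24.0,0.3],
  ],
)

```text
time: 12.08
tcp_pos: [0.6, 0.1685, 0.024]
tcp_rot: [-3.125, -0.317, -0.004]
contact_force: [0.0, -0.3, -5.7]
grip_width: 0.0635
grip_force: 30.0
```

Request:
play_rows(
  series=[
    [0,0,0,0,0,0.1,0.3],
    [0,0,0,0,0,0.2,0.3],
    [0,0,0,0,0,0.2,0.3],
  ],
)

```text
time: 12.45
tcp_pos: [0.5988, 0.1683, 0.0205]
tcp_rot: [-3.126, -0.317, -0.0]
contact_force: [-0.5, -1.1, -4.5]
grip_width: 0.0634
grip_force: 30.0
```

Request:
play_rows(
  series=[
    [0,0,0,0,0,0.1,0.3],
    [0,0,0,0,0,0.1,0.3],
    [0,0,0,0,0,0.1,0.85],
    [0,0,0,0,0,0.1,0.85],
    [0,0,0,0,0,0.1,0.85],
    [0,0,0,0,0,-4,0.85],
    [0,0,0,0,0,-10,0.85],
    [0,0,0,0,0,-16,0.85],
    [0,0,0,0,0,-22,0.85],
    [0,0,0,0,0,-24,0.85],
    [0,0,0,0,0,-24,0.85],
    [0,0,0,0,0,-24,0.85],
  ],
)

```text
time: 13.95
tcp_pos: [0.5979, 0.168, 0.2584]
tcp_rot: [3.125, 0.317, -0.005]
contact_force: [-0.2, 0.3, -0.7]
grip_width: 0.0798
grip_force: 0.0
```

```bash
cat > b.py <<'E'
from h import *
import sys
name=sys.argv[1]; z0=float(sys.argv[2])
s=r.sense(); print(s["time"],np.round(s["tcp_pos"],4),np.round(s["tcp_rot"],4))
im,d=capture("wrist"); cv2.imwrite(f"pics/{name}.png",im[...,::-1]); W=world("wrist",d,s)
near=(np.hypot(W[...,0]-.598,W[...,1]-.168)<.12)&(d>0)
top_of(W,near,z0-.006,z0+.008,s)
g=cv2.GaussianBlur(im,(3,3),0).astype(int)
m=(near&(abs(W[...,2]-.0125)<.007)&(g[...,0]<125)&(g[...,0]-g[...,2]>15))|(near&(W[...,2]>.02)); m=cv2.morphologyEx(m.astype(np.uint8),cv2.MORPH_OPEN,np.ones((3,3)))
print("board+case",rect("wrist",m>0,.012,s))
E
python3 b.py w5 .039; python3 - <<'E'
from h import *
cases("top"); 
E
```

```text
13.95 [0.5979 0.168  0.2584] [ 3.1255  0.3166 -0.0049]
top z 0.0394 6419 (array([597.8, 167.9]), 131, 89, 11.1)
board+case (array([278.1, 107.2]), 1867, 882, -78.3)
top [241. 132.] 226 z 0.0198 (array([726.7, -10. ]), 102, 37, 0.3)
top [264. 147.] 388 z 0.0199 (array([691.2, -76.7]), 144, 42, -0.2)
top [407. 152.] 219 z 0.0249 (array([ 657.8, -507.9]), 88, 25, -12.3)
top [358. 176.] 1097 z 0.0256 (array([ 589.5, -360.3]), 128, 86, -2.0)
top [401. 202.] 1132 z 0.0255 (array([ 509.2, -479.5]), 128, 85, -3.5)
top [357. 228.] 1155 z 0.0257 (array([ 434.2, -349.7]), 127, 88, 1.5)
top [452. 254.] 472 z 0.0256 (array([ 355.5, -618.7]), 96, 41, -10.3)
top [399. 296.] 538 z 0.0258 (array([ 238.7, -461.8]), 99, 43, -82.4)
```

View pics/w5.png

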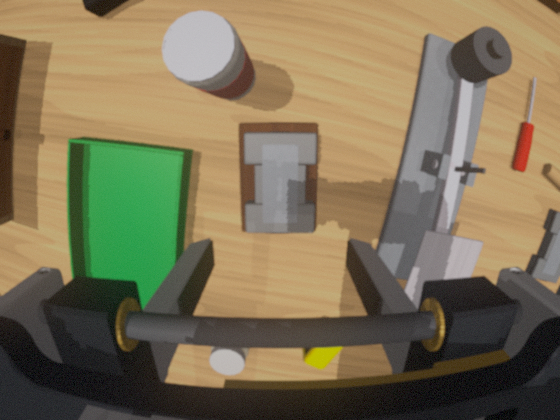

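Well centred on the board and square to it. Next is the case at (0.434, -0.350).

Request:
play_rows(
  series=[
    [0,0,0.0,-2.6,4.7,0,0.85],
    [0,0,0.1,-26.6,47.5,0,1],
    [0,0,0.2025,-26.6,47.5,0,1],
    [0,0,0.2025,-26.6,47.5,0,1],
    [0,0,0.2025,-26.6,47.5,0,1],
    [0,0,0.2025,-26.6,47.5,0,1],
    [0,0,0.2025,-26.6,47.5,0,1],
    [0,0,0.2025,-26.6,47.5,0,1],
    [0,0,0.2025,-26.6,47.5,0,1],
    [0,0,0.2025,-26.6,47.5,0,1],
    [0,0,0.2025,-26.6,47.5,0,1],
    [0,0,0.2025,-26.6,47.5,0,1],
    [0,0,0.2025,-26.6,47.5,0,1],
  ],
)

```text
time: 15.68
tcp_pos: [0.4341, -0.3492, 0.2605]
tcp_rot: [-3.141, -0.003, -0.0]
contact_force: [0.8, -0.3, -0.6]
grip_width: 0.0943
grip_force: 0.0
```

```bash
cat > c.py <<'E'
from h import *
s=r.sense(); print(s["time"],np.round(s["tcp_pos"],4),np.round(s["tcp_rot"],4)); cases("wrist",s)
E
python3 c.py
```

```text
15.675 [ 0.4341 -0.3492  0.2605] [-3.1415e+00 -2.6000e-03 -0.0000e+00]
wrist [84. 79.] 5791 z 0.0213 (array([607.1, -62.2]), 233, 84, -0.4)
wrist [398.  23.] 883 z 0.0265 (array([ 654.7, -507.6]), 82, 26, -13.6)
wrist [290.  63.] 5796 z 0.0274 (array([ 589.3, -362. ]), 128, 87, -3.2)
wrist [380. 126.] 5294 z 0.0274 (array([ 510.1, -481. ]), 127, 88, -4.6)
wrist [282. 179.] 5637 z 0.0276 (array([ 435.3, -352.2]), 127, 87, 1.3)
wrist [359. 217.] 561 z 0.0212 (array([ 385.5, -458.7]), 46, 44, -89.7)
wrist [458. 236.] 1332 z 0.0278 (array([ 354.2, -619.7]), 97, 42, -10.6)
wrist [351. 308.] 858 z 0.0279 (array([ 245.9, -458. ]), 91, 32, -89.7)
```

Request:
play_rows(
  series=[
    [0,0,-0.02,0.1,0,6,1],
    [0,0,-0.02,0.1,0,12,1],
    [0,0,-0.02,0.1,0,18,1],
    [0,0,-0.02,0.1,0,22.5,1],
    [0,0,-0.02,0.1,0,24.8,1],
    [0,0,-0.02,0.1,0,25.5,1],
    [0,0,-0.02,0.1,0,25.5,1],
    [0,0,-0.02,0.1,0,25.5,0.3],
    [0,0,-0.02,0.1,0,25.5,0.3],
    [0,0,-0.02,0.1,0,25.5,0.3],
    [0,0,-0.02,0.1,0,25.5,0.3],
    [0,0,-0.02,0.1,0,25.5,0.3],
    [0,0,-0.02,0.1,0,22,0.3],
    [0,0,-0.02,0.1,0,16,0.3],
    [0,0,-0.02,0.1,0,10,0.3],
    [0,0,0,0.1,0,5,0.3],
    [0,0,0,0.1,0,4,0.3],
    [0,0,0,0.1,0,4,0.3],
  ],
)

```text
time: 17.98
tcp_pos: [0.4341, -0.35, 0.2194]
tcp_rot: [-3.14, 0.0, 0.001]
contact_force: [0.6, -1.0, -2.4]
grip_width: 0.064
grip_force: 30.0
```

Request:
play_rows(
  series=[
    [0,0,0,1.5,-6,0,0.3],
    [0,0,0,3.2,-12,0,0.3],
    [0,0,0,4.9,-18,0,0.3],
    [0,0,0,6.6,-24,0,0.3],
    [0,0,0,8.3,-29,1,0.3],
    [0,0,0,8.3,-30.4,4,0.3],
    [0,0,0,8.3,-30.4,7,0.3],
    [0,0,0,8.3,-30.4,9,0.3],
    [0,0,0,8.3,-30.4,9.8,0.3],
    [0,0,0,8.3,-30.4,10.1,0.3],
    [0,0,0,8.3,-30.4,10.15,0.3],
    [0,0,0,8.3,-30.4,10.15,0.85],
    [0,0,0,8.3,-30.4,10.15,0.85],
    [0,0,0,8.3,-30.4,10.15,0.85],
    [0,0,0,8.3,-30.4,6,0.85],
    [0,0,0,8.3,-30.4,0,0.85],
    [0,0,0,8.3,-30.4,-4,0.85],
    [0,0,0,8.3,-30.4,-4,0.85],
    [0,0,0,8.3,-30.4,-4,0.85],
    [0,0,0,8.3,-30.4,-4,0.85],
  ],
)

```text
time: 20.48
tcp_pos: [0.5163, -0.0462, 0.2581]
tcp_rot: [-3.14, 0.001, 0.007]
contact_force: [-0.1, -0.0, -0.1]
grip_width: 0.0799
grip_force: 0.0
```

```bash
cat > p.py <<'E'
from h import *
s=r.sense(); print(s["time"],np.round(s["tcp_pos"],4),np.round(s["tcp_rot"],4))
im,d,W,near=onpan(s,None)
for lo in(.093,.13):
    try: top_of(W,near,lo,lo+.02,s)
    except ValueError: print("none above",lo)
E
python3 p.py
```

```text
20.475 [ 0.5163 -0.0462  0.2581] [-3.1405e+00  9.0000e-04  6.6000e-03]
{0.0: 2441, 0.02: 1094, 0.075: 299, 0.11: 1338, 0.115: 664, 0.135: 1624, 0.14: 9322}
none above 0.093
top z 0.1409 10995 (array([519.2, -47.1]), 130, 89, 0.5)
```

Pan stays up (case top 0.141), so this case is empty and goes in the tray.

Request:
play_rows(
  series=[
    [0,0,0,0.1,0,6,0.85],
    [0,0,0,0.1,0,11,0.85],
    [0,0,0,0.1,0,13.6,0.85],
    [0,0,0,0.1,0,14.15,0.85],
    [0,0,0,0.1,0,14.15,0.3],
    [0,0,0,0.1,0,14.15,0.3],
    [0,0,0,0.1,0,14.15,0.3],
    [0,0,0,0.1,0,14.15,0.3],
    [0,0,0,0.1,0,11,0.3],
    [0,0,0,0.1,0,6,0.3],
    [0,0,0,0.1,0,0,0.3],
    [0,0,0,0.3,-5,0,0.3],
    [0,0,0,0.5,-11,0,0.3],
    [0,0,0,0.7,-17,0,0.3],
    [0,0,0,0.9,-23,0,0.3],
    [0,0,0,1.1,-29,0,0.3],
    [0,0,0,1.3,-35,0,0.3],
    [0,0,-0.02,1.6,-41,0,0.3],
    [0,0,-0.04,1.6,-42.4,0,0.3],
    [0,0,-0.04,1.6,-42.4,0,0.3],
  ],
)

```text
time: 23.02
tcp_pos: [0.5333, 0.3777, 0.2596]
tcp_rot: [3.14, 0.064, -0.002]
contact_force: [0.4, -1.2, -1.9]
grip_width: 0.064
grip_force: 30.0
```

```bash
python3 - <<'E'
from h import *
s=r.sense(); print(s["tcp_pos"].round(4),s["grip_width"])
im,d=capture("wrist"); W=world("wrist",d,s); hsv=cv2.cvtColor(im,cv2.COLOR_RGB2HSV); g=(hsv[...,0]>40)&(hsv[...,0]<90)&(hsv[...,1]>100)&(d>0)
P=W[g&(W[...,2]>.04)&(W[...,2]<.05)]; print("rim",len(P),P.min(0).round(3),P.max(0).round(3)); P=W[g&(W[...,2]<.02)]; print("floor",len(P),np.median(P,0).round(4))
cv2.imwrite("pics/w6.png",im[...,::-1])
E
```

```text
[0.5333 0.3777 0.2596] 0.06398001280092803
rim 798 [0.393 0.288 0.04 ] [0.615 0.471 0.048]
floor 2522 [0.5938 0.3846 0.0063]
```

View pics/w6.png

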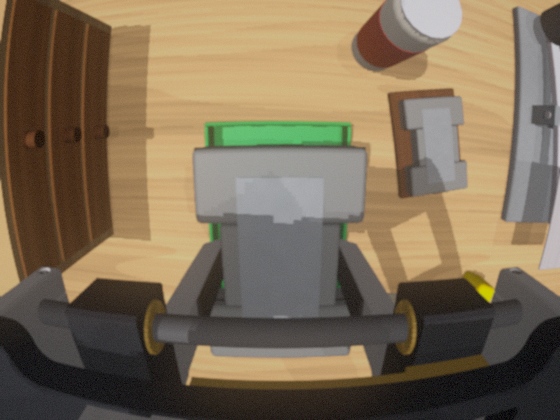

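The case is over the tray's far half, clear of the far wall, and the first pile case sits square on the board at px (435,145). Lowering.

Request:
play_rows(
  series=[
    [0,0,0,-0.2,0,6,0.3],
    [0,0,0,-0.2,0,12,0.3],
    [0,0,0,-0.2,0,18,0.3],
    [0,0,0,-0.2,0,22.5,0.3],
    [0,0,0,-0.2,0,24.2,0.3],
    [0,0,0,-0.2,0,24.75,0.3],
    [0,0,0,-0.2,0,24.75,0.3],
    [0,0,0,-0.2,0,24.75,0.85],
    [0,0,0,-0.2,0,24.75,0.85],
    [0,0,0,-0.2,0,24.75,0.85],
    [0,0,0,-0.2,0,20,0.85],
    [0,0,0,-0.2,0,14,0.85],
    [0,0,0,-0.2,0,8,0.85],
    [0,0,0,-0.2,0,2,0.85],
    [0,0,0,-0.2,0,0,0.85],
  ],
)

```text
time: 24.95
tcp_pos: [0.534, 0.3787, 0.2667]
tcp_rot: [-3.136, -0.062, -0.014]
contact_force: [0.1, 0.1, -0.0]
grip_width: 0.0803
grip_force: 0.0
```

Request:
play_rows(
  series=[
    [0,0,0.02,-1,12,0,0.85],
    [0,0,0.113,-5.7,85.6,0,1],
    [0,0,0.113,-5.7,85.6,0,1],
    [0,0,0.113,-5.7,85.6,0,1],
    [0,0,0.113,-5.7,85.6,0,1],
    [0,0,0.113,-5.7,85.6,0,1],
    [0,0,0.113,-5.7,85.6,0,1],
    [0,0,0.113,-5.7,85.6,0,1],
    [0,0,0.113,-5.7,85.6,0,1],
    [0,0,0.113,-5.7,85.6,0,1],
    [0,0,0.113,-5.7,85.6,0,1],
    [0,0,0.113,-5.7,85.6,0,1],
    [0,0,0.113,-5.7,85.6,0,1],
    [0,0,0.113,-5.7,85.6,0,1],
    [0,0,0.113,-5.7,85.6,0,1],
    [0,0,0.113,-5.7,85.6,0,1],
    [0,0,0.113,-5.7,85.6,0,1],
    [0,0,0.113,-5.7,85.6,0,1],
  ],
)

```text
time: 27.2
tcp_pos: [0.5093, -0.4788, 0.261]
tcp_rot: [3.139, -0.113, 0.0]
contact_force: [-0.3, 0.4, -0.1]
grip_width: 0.0939
grip_force: 0.0
```

```bash
python3 c.py
```

```text
27.2 [ 0.5093 -0.4788  0.261 ] [ 3.1394e+00 -1.1260e-01  5.0000e-04]
wrist [ 21. 124.] 6497 z 0.0213 (array([668.3, -49.2]), 354, 111, -0.1)
wrist [296.  64.] 1243 z 0.0267 (array([ 659.1, -510.1]), 87, 25, -13.3)
wrist [187. 128.] 5427 z 0.0275 (array([ 590.3, -363.4]), 127, 88, -3.4)
wrist [282. 179.] 5603 z 0.0275 (array([ 510.3, -483. ]), 127, 86, -4.8)
wrist [272. 267.] 489 z 0.0211 (array([ 386., -460.]), 46, 44, -3.9)
wrist [369. 301.] 168 z 0.0280 (array([ 324.3, -603.5]), 30, 22, -7.8)
wrist [279. 354.] 721 z 0.0279 (array([ 228.1, -463. ]), 100, 33, 87.3)
```

Request:
play_rows(
  series=[
    [0,0,0,0.05,0.1,6,1],
    [0,0,0,0.05,0.1,12,1],
    [0,0,0,0.05,0.1,18,1],
    [0,0,0,0.05,0.1,22.5,1],
    [0,0,0,0.05,0.1,24.8,1],
    [0,0,0,0.05,0.1,25.5,1],
    [0,0,0,0.05,0.1,25.5,1],
    [0,0,0,0.05,0.1,25.5,0.3],
    [0,0,0,0.05,0.1,25.5,0.3],
    [0,0,0,0.05,0.1,25.5,0.3],
    [0,0,0,0.05,0.1,25.5,0.3],
    [0,0,0,0.05,0.1,25.5,0.3],
    [0,0,0,0.05,0.1,22,0.3],
    [0,0,0,0.05,0.1,16,0.3],
    [0,0,0,0.05,0.1,10,0.3],
    [0,0,0,0,0,5,0.3],
    [0,0,0,0,0,4,0.3],
    [0,0,0,0,0,4,0.3],
  ],
)

```text
time: 29.5
tcp_pos: [0.5081, -0.4794, 0.2182]
tcp_rot: [-3.137, 0.115, 0.003]
contact_force: [0.3, 0.6, -5.9]
grip_width: 0.0635
grip_force: 30.0
```

Request:
play_rows(
  series=[
    [0,0,0,-0.3,-6,0,0.3],
    [0,0,0,-0.7,-12,0,0.3],
    [0,0,-0.03,-1,-18,0,0.3],
    [0,0,-0.06,-1.4,-24,0,0.3],
    [0,0,-0.072,-1.8,-30,0,0.3],
    [0,0,-0.072,-2.2,-36,0,0.3],
    [0,0,-0.072,-2.25,-41,0,0.3],
    [0,0,-0.072,-2.25,-43.3,1,0.3],
    [0,0,-0.072,-2.25,-43.3,4,0.3],
    [0,0,-0.072,-2.25,-43.3,7,0.3],
    [0,0,-0.072,-2.25,-43.3,9,0.3],
    [0,0,-0.072,-2.25,-43.3,9.8,0.3],
    [0,0,-0.072,-2.25,-43.3,10.1,0.3],
    [0,0,-0.072,-2.25,-43.3,10.15,0.3],
    [0,0,-0.072,-2.25,-43.3,10.15,0.3],
  ],
)

```text
time: 31.38
tcp_pos: [0.5187, -0.047, 0.1198]
tcp_rot: [3.141, -0.003, 0.002]
contact_force: [-0.3, -0.1, -4.7]
grip_width: 0.0635
grip_force: 30.0
```

Request:
play_rows(
  series=[
    [0,0,0,0,0,0,0.85],
    [0,0,0,0,0,0,0.85],
    [0,0,0,0,0,0,0.85],
    [0,0,0,0,0,-4,0.85],
    [0,0,0,0,0,-10,0.85],
    [0,0,0,0,0,-14.15,0.85],
    [0,0,0,0,0,-14.15,0.85],
    [0,0,0,0,0,-14.15,0.85],
    [0,0,0,0,0,-14.15,0.85],
  ],
)

```text
time: 32.5
tcp_pos: [0.5168, -0.0464, 0.2581]
tcp_rot: [-3.141, 0.002, 0.007]
contact_force: [-0.5, 0.1, 0.2]
grip_width: 0.08
grip_force: 0.0
```

```bash
python3 p.py
```

```text
32.5 [ 0.5168 -0.0464  0.2581] [-3.1405e+00  2.4000e-03  6.5000e-03]
{0.0: 3306, 0.015: 223, 0.02: 1239, 0.055: 167, 0.06: 176, 0.07: 307, 0.075: 1240, 0.095: 286, 0.1: 8538}
top z 0.1019 8835 (array([519.9, -47.1]), 131, 90, -0.2)
none above 0.13
```

Full again (pan down).

Request:
play_rows(
  series=[
    [0,0,0,0.2,0,6,0.85],
    [0,0,0,0.2,0,12,0.85],
    [0,0,0,0.2,0,16,0.85],
    [0,0,0,0.2,0,17.5,0.85],
    [0,0,0,0.2,0,17.9,0.85],
    [0,0,0,0.2,0,17.9,0.85],
    [0,0,0,0.2,0,17.9,0.3],
    [0,0,0,0.2,0,17.9,0.3],
    [0,0,0,0.2,0,17.9,0.3],
    [0,0,0,0.2,0,17.9,0.3],
    [0,0,0,0.2,0,15,0.3],
    [0,0,0,0.2,0,10,0.3],
    [0,0,0,0.2,0,4,0.3],
    [0,0,0,0.2,0,0,0.3],
    [0,0,-0.05,2,-5,0,0.3],
    [0,0,-0.1,4,-11,0,0.3],
    [0,0,-0.2035,6,-16.5,0,0.3],
    [0,0,-0.2035,8.05,-20.5,0,0.3],
    [0,0,-0.2035,8.05,-21.5,0,0.3],
    [0,0,-0.2035,8.05,-21.5,0,0.3],
  ],
)

```text
time: 35.05
tcp_pos: [0.5976, 0.1683, 0.2585]
tcp_rot: [3.125, 0.319, -0.006]
contact_force: [-0.4, -0.5, -4.2]
grip_width: 0.0638
grip_force: 30.0
```

Request:
play_rows(
  series=[
    [0,0,0,0,0,6,0.3],
    [0,0,0,0,0,12,0.3],
    [0,0,0,0,0,17,0.3],
    [0,0,0,0,0,20,0.3],
    [0,0,0,0,0,21,0.3],
    [0,0,0,0,0,21.3,0.3],
    [0,0,0,0,0,21.3,0.3],
    [0,0,0,0,0,21.3,0.3],
  ],
)

```text
time: 36.05
tcp_pos: [0.6004, 0.1683, 0.0494]
tcp_rot: [-3.126, -0.317, -0.006]
contact_force: [0.2, 0.5, -4.8]
grip_width: 0.064
grip_force: 30.0
```

Request:
play_rows(
  series=[
    [0,0,0,0,0,0.1,0.3],
    [0,0,0,0,0,0.2,0.3],
    [0,0,0,0,0,0.2,0.3],
    [0,0,0,0,0,0.2,0.3],
  ],
)

```text
time: 36.55
tcp_pos: [0.5994, 0.1683, 0.0464]
tcp_rot: [-3.126, -0.317, -0.002]
contact_force: [-1.9, 0.2, 2.2]
grip_width: 0.0642
grip_force: 30.0
```

Request:
play_rows(
  series=[
    [0,0,0,0,0,0.05,0.3],
    [0,0,0,0,0,0.05,0.85],
    [0,0,0,0,0,0.05,0.85],
    [0,0,0,0,0,0.05,0.85],
    [0,0,0,0,0,-4,0.85],
    [0,0,0,0,0,-10,0.85],
    [0,0,0,0,0,-16,0.85],
    [0,0,0,0,0,-21.5,0.85],
    [0,0,0,0,0,-21.5,0.85],
    [0,0,0,0,0,-21.5,0.85],
    [0,0,0,0,0,-21.5,0.85],
  ],
)

```text
time: 37.92
tcp_pos: [0.5975, 0.1679, 0.2576]
tcp_rot: [3.125, 0.317, -0.008]
contact_force: [-0.3, -0.7, -0.8]
grip_width: 0.0798
grip_force: 0.0
```

```bash
python3 b.py w7 .065; python3 -c "
from h import *
cases('top')"
```

```text
37.925 [0.5975 0.1679 0.2576] [ 3.1254  0.3166 -0.0076]
top z 0.0655 7280 (array([598. , 167.9]), 130, 90, 11.1)
board+case (array([276.7, 107.2]), 1869, 883, -78.3)
top [240. 115.] 190 z 0.0201 (array([794.9, -11.3]), 94, 40, 0.3)
top [263. 133.] 464 z 0.0201 (array([719.2, -75. ]), 165, 45, 1.4)
top [240. 152.] 260 z 0.0202 (array([670., -10.]), 100, 36, 0.0)
top [407. 152.] 221 z 0.0249 (array([ 658.2, -507.5]), 88, 25, -12.5)
top [358. 176.] 1109 z 0.0255 (array([ 588.7, -358.9]), 128, 87, -3.6)
top [452. 255.] 470 z 0.0258 (array([ 355.5, -618.6]), 96, 41, -10.3)
top [399. 296.] 541 z 0.0259 (array([ 238.9, -461.7]), 99, 43, -82.6)
```

View pics/w7.png

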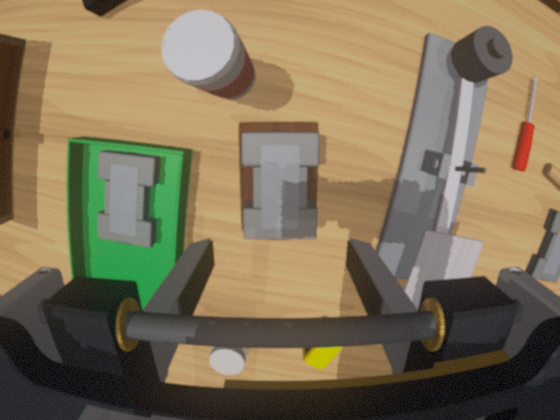

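The second case lies exactly on the first (0.2 mm apart), and the empty one lies flat in the tray at px (128,198). One case is left, near (0.589, -0.360).

Request:
play_rows(
  series=[
    [0,0,0.03,-1.2,5.2,0,0.85],
    [0,0,0.2605,-11.5,51.6,0,1],
    [0,0,0.2605,-11.5,51.6,0,1],
    [0,0,0.2605,-11.5,51.6,0,1],
    [0,0,0.2605,-11.5,51.6,0,1],
    [0,0,0.2605,-11.5,51.6,0,1],
    [0,0,0.2605,-11.5,51.6,0,1],
    [0,0,0.2605,-11.5,51.6,0,1],
    [0,0,0.2605,-11.5,51.6,0,1],
    [0,0,0.2605,-11.5,51.6,0,1],
    [0,0,0.2605,-11.5,51.6,0,1],
    [0,0,0.2605,-11.5,51.6,0,1],
    [0,0,0.2605,-11.5,51.6,0,1],
    [0,0,0.2605,-11.5,51.6,0,1],
  ],
)

```text
time: 39.78
tcp_pos: [0.5901, -0.3596, 0.2608]
tcp_rot: [3.14, -0.09, 0.001]
contact_force: [-0.1, -0.6, 0.3]
grip_width: 0.0944
grip_force: 0.0
```

```bash
python3 c.py
```

```text
39.775 [ 0.5901 -0.3596  0.2608] [ 3.1401e+00 -9.0000e-02  5.0000e-04]
wrist [ 82. 152.] 8177 z 0.0213 (array([669.3, -59.6]), 354, 89, -0.1)
wrist [41. 81.] 174 z 0.0212 (array([ 7.777e+02, -1.000e-01]), 50, 14, -1.9)
wrist [390. 124.] 1112 z 0.0267 (array([ 660.1, -508.4]), 86, 27, -13.8)
wrist [281. 179.] 5604 z 0.0275 (array([ 591. , -361.7]), 127, 87, -3.4)
wrist [352. 305.] 275 z 0.0211 (array([ 392.3, -460.4]), 46, 33, 83.6)
wrist [355. 374.] 309 z 0.0280 (array([ 255. , -464.7]), 92, 21, 86.7)
```

Request:
play_rows(
  series=[
    [0,0,0,0.05,0.05,6,1],
    [0,0,0,0.05,0.05,12,1],
    [0,0,0,0.05,0.05,18,1],
    [0,0,0,0.05,0.05,22.5,1],
    [0,0,0,0.05,0.05,24.8,1],
    [0,0,0,0.05,0.05,25.5,1],
    [0,0,0,0.05,0.05,25.5,1],
    [0,0,0,0.05,0.05,25.5,0.3],
    [0,0,0,0.05,0.05,25.5,0.3],
    [0,0,0,0.05,0.05,25.5,0.3],
    [0,0,0,0.05,0.05,25.5,0.3],
    [0,0,0,0.05,0.05,25.5,0.3],
    [0,0,0,0.05,0.05,22,0.3],
    [0,0,0,0.05,0.05,16,0.3],
    [0,0,0,0.05,0.05,10,0.3],
    [0,0,0,0,0,5,0.3],
    [0,0,0,0,0,4,0.3],
    [0,0,0,0,0,4,0.3],
  ],
)

```text
time: 42.08
tcp_pos: [0.5894, -0.3601, 0.2192]
tcp_rot: [-3.139, 0.092, 0.002]
contact_force: [0.1, 0.9, -2.6]
grip_width: 0.0638
grip_force: 30.0
```

Request:
play_rows(
  series=[
    [0,0,0,-1.5,-5,0,0.3],
    [0,0,0,-3,-10,0,0.3],
    [0,0,-0.03,-5,-16,0,0.3],
    [0,0,-0.058,-7,-22,0,0.3],
    [0,0,-0.058,-9,-28,0,0.3],
    [0,0,-0.058,-9,-30.9,0,0.3],
    [0,0,-0.058,-9,-30.9,1,0.3],
    [0,0,-0.058,-9,-30.9,4,0.3],
    [0,0,-0.058,-9,-30.9,7,0.3],
    [0,0,-0.058,-9,-30.9,9,0.3],
    [0,0,-0.058,-9,-30.9,9.8,0.3],
    [0,0,-0.058,-9,-30.9,10.1,0.3],
    [0,0,-0.058,-9,-30.9,10.15,0.3],
    [0,0,-0.058,-9,-30.9,10.15,0.3],
  ],
)

```text
time: 43.82
tcp_pos: [0.5189, -0.047, 0.1197]
tcp_rot: [3.141, -0.001, 0.004]
contact_force: [0.3, 0.2, -1.6]
grip_width: 0.0639
grip_force: 30.0
```

Request:
play_rows(
  series=[
    [0,0,0,0,0,0,0.85],
    [0,0,0,0,0,0,0.85],
    [0,0,0,0,0,0,0.85],
    [0,0,0,0,0,-4,0.85],
    [0,0,0,0,0,-10,0.85],
    [0,0,0,0,0,-14.15,0.85],
    [0,0,0,0,0,-14.15,0.85],
    [0,0,0,0,0,-14.15,0.85],
    [0,0,0,0,0,-14.15,0.85],
  ],
)

```text
time: 44.95
tcp_pos: [0.5167, -0.0464, 0.2581]
tcp_rot: [-3.14, 0.001, 0.007]
contact_force: [-0.5, -0.1, -0.8]
grip_width: 0.0796
grip_force: 0.0
```

```bash
python3 p.py
```

```text
44.95 [ 0.5167 -0.0464  0.2581] [-3.1404e+00  8.0000e-04  6.6000e-03]
{0.0: 2453, 0.02: 1102, 0.075: 309, 0.11: 1250, 0.115: 657, 0.135: 1603, 0.14: 9295}
none above 0.093
top z 0.1409 10962 (array([519.6, -47.5]), 129, 89, 0.2)
```

Pan stays up, so this one is empty and goes in the tray's near half.

Request:
play_rows(
  series=[
    [0,0,0,0.15,0,6,0.85],
    [0,0,0,0.15,0,11,0.85],
    [0,0,0,0.15,0,13.6,0.85],
    [0,0,0,0.15,0,14.15,0.85],
    [0,0,0,0.15,0,14.15,0.3],
    [0,0,0,0.15,0,14.15,0.3],
    [0,0,0,0.15,0,14.15,0.3],
    [0,0,0,0.15,0,14.15,0.3],
    [0,0,0,0.15,0,11,0.3],
    [0,0,0,0.15,0,6,0.3],
    [0,0,0,0.15,0,0,0.3],
    [0,0,0,-1.5,-5,0,0.3],
    [0,0,0,-3.2,-11,0,0.3],
    [0,0,0,-5,-17,0,0.3],
    [0,0,0,-6.8,-23,0,0.3],
    [0,0,0,-8.6,-29,0,0.3],
    [0,0,0,-10.4,-35,0,0.3],
    [0,0,-0.02,-12,-40,0,0.3],
    [0,0,-0.04,-12.6,-41.9,0,0.3],
    [0,0,-0.04,-12.6,-41.9,0,0.3],
  ],
)

```text
time: 47.5
tcp_pos: [0.3917, 0.3726, 0.26]
tcp_rot: [3.14, 0.065, -0.001]
contact_force: [-0.2, -1.0, -1.3]
grip_width: 0.0639
grip_force: 30.0
```

```bash
python3 - <<'E'
from h import *
s=r.sense(); print(s["time"],s["tcp_pos"].round(4),s["grip_width"].round(4))
im,d=capture("wrist"); W=world("wrist",d,s); cv2.imwrite("pics/w8.png",im[...,::-1])
near=(np.hypot(W[...,0]-.532,W[...,1]-.377)<.1); top_of(W,near,.025,.04,s)
E
```

```text
Traceback (most recent call last):
AttributeError: 'float' object has no attribute 'round'
```

```bash
python3 - <<'E'
from h import *
s=r.sense()
im,d=capture("wrist"); W=world("wrist",d,s); cv2.imwrite("pics/w8.png",im[...,::-1])
near=(np.hypot(W[...,0]-.532,W[...,1]-.377)<.1); top_of(W,near,.025,.04,s)
E
```

```text
top z 0.0324 6346 (array([531.1, 377.3]), 130, 90, 2.4)
```

View pics/w8.png

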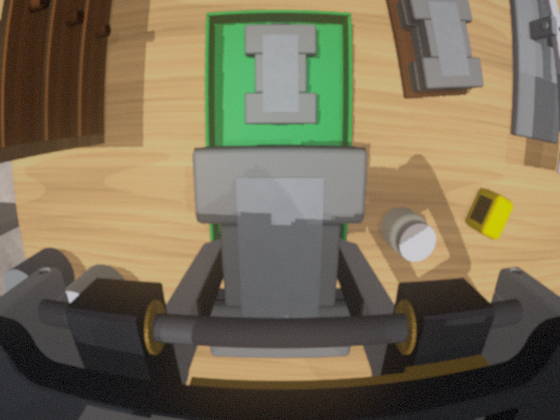

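The near half of the tray is free; the first empty case is at px (281,74), with its near edge about 9 mm beyond where this one will end. Lowering.

Request:
play_rows(
  series=[
    [0,0,0,0,0,6,0.3],
    [0,0,0,0,0,12,0.3],
    [0,0,0,0,0,18,0.3],
    [0,0,0,0,0,22.5,0.3],
    [0,0,0,0,0,24.2,0.3],
    [0,0,0,0,0,24.75,0.3],
    [0,0,0,0,0,24.75,0.3],
    [0,0,0,0,0,24.75,0.85],
    [0,0,0,0,0,24.75,0.85],
    [0,0,0,0,0,24.75,0.85],
    [0,0,0,0,0,20,0.85],
    [0,0,0,0,0,14,0.85],
    [0,0,0,0,0,8,0.85],
    [0,0,0,0,0,2,0.85],
    [0,0,0,0,0,0,0.85],
    [0,0,0,0,0,0,0.85],
  ],
)

```text
time: 49.55
tcp_pos: [0.3933, 0.3733, 0.2632]
tcp_rot: [-3.138, -0.062, -0.007]
contact_force: [-0.0, 0.4, -0.1]
grip_width: 0.0798
grip_force: 0.0
```

```bash
python3 - <<'E'
from h import *
s=r.sense(); im,d=capture("wrist"); W=world("wrist",d,s)
for c in((.531,.377),(.392,.372)): top_of(W,np.hypot(W[...,0]-c[0],W[...,1]-c[1])<.1,.025,.04,s)
top_of(W,np.hypot(W[...,0]-.598,W[...,1]-.168)<.1,.055,.075,s)
cases("top"); im,_=capture("side"); im2,_=capture("top"); cv2.imwrite("pics/end.png",np.hstack([cv2.resize(im,(400,300)),cv2.resize(im2,(400,300))])[...,::-1])
E
```

```text
top z 0.0323 6256 (array([531.1, 377.5]), 130, 90, 2.8)
top z 0.0325 6030 (array([392.4, 372.8]), 130, 90, 2.0)
top z 0.0651 4856 (array([592.9, 170. ]), 125, 93, 11.4)
top [263. 136.] 204 z 0.0201 (array([714.4, -73.7]), 85, 43, -0.5)
top [239. 143.] 244 z 0.0203 (array([688.6,  -1.9]), 126, 35, -9.8)
top [407. 153.] 217 z 0.0245 (array([ 657.7, -507.6]), 88, 25, -13.1)
top [110. 199.] 1125 z 0.0312 (array([530.6, 375.8]), 129, 89, 2.6)
top [110. 246.] 1188 z 0.0309 (array([391.3, 369.9]), 128, 90, 2.6)
top [452. 255.] 471 z 0.0256 (array([ 355.3, -618.7]), 96, 41, -10.3)
top [399. 296.] 528 z 0.0259 (array([ 238.7, -461.6]), 99, 43, -82.6)
```

View pics/end.png

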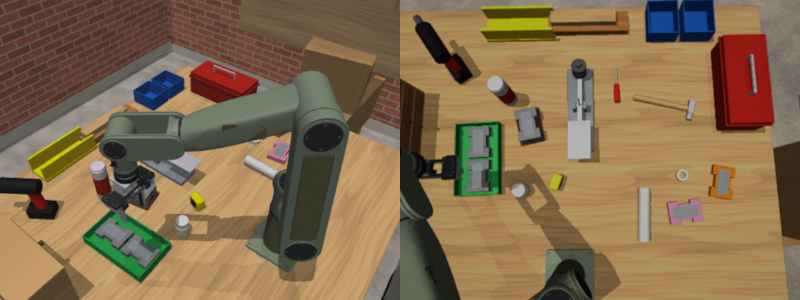

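All four cases are sorted: the pile is on the board and two empties are in the tray, with the pink and orange cases and everything else in place. I'll check the pile from the top camera, then hand in.

```bash
python3 - <<'E'
from h import *
_,d=capture("top"); W=world("top",d); near=(np.hypot(W[...,0]-.598,W[...,1]-.168)<.11)&(d>0)
top_of(W,near,.055,.075,None,"top")
v,u=np.nonzero(near&(W[...,2]>.055)&(W[...,2]<.075)); c=rect("top",(near&(W[...,2]>.055)&(W[...,2]<.075)),.064)[0]
if np.hypot(c[0]-597,c[1]-168)<8: print(r.sign_off())
E
```

```text
top z 0.0639 1224 (array([595. , 166.7]), 132, 91, 11.8)
the job is handed in; nothing more can be done
None
```

I handed the job in: there were four cases, two full and two empty, and I weighed each one alone on the pan; the full ones are piled square on the board and the empties are in the green tray.

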